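Sort levelling feet by the drag of their soles

TASK

The three levelling feet on the metal plate look alike, but one sole is slick, one is middling and one is grippy: drag each foot a few centimetres along the plate to feel its sole, leaving it where the drag ends and without bearing down hard on it. Then stand the slickest foot in the red tray and the grippiest in the green tray, upright, and leave the middling one standing on the plate. Do not tip a foot over, and do not disturb the other things on the bench.

Things in the scene. Friction and masses are not known exactly. Their poses are not given: they have to be found in the camera images.
- foot_a: one of three like levelling feet: a steel cylinder 58 mm across, top face 34 mm above its underside, with a central brass stud 10 mm across up to 52 mm. Loose, about 0.8 kg (varies 12 percent, unrelated to grip). Stands on a hard black sole disc 40 mm across; the steel ends 2 mm above the plate. Origin: on its axis at the underside of the sole, z up along the stud
- foot_b: a foot like foot_a, same origin. The sole is captive in a pocket with about 1.5 mm of play every way: a foot held up slightly by the hand does not bear on it. Drag is true when the foot is pushed from the side under its own weight, e.g. by one of two fingers straddling it loosely, tips low (above 20 mm a grippy foot may tip), and slowly: pushed at over 30 mm/s a slick foot coasts off the finger
- foot_c: a foot like foot_a, same origin. The three soles have sliding friction coefficients of about 0.10, 0.35 and 0.75 (all scaled together by up to 10 percent); which foot has which changes from start to start and the names a, b, c say nothing about it
- test_plate: fixed flat aluminium plate, 240 mm (its x) by 300 mm (its y), 10 mm thick, on which the feet start in a row along its y, about 95 mm apart, nearer its -x (robot) side, with about 130 to 150 mm of clear plate ahead of them in its +x. Origin: centre of its underside, on the bench
- red_tray: fixed shallow open red plastic tray for the slickest foot, 130 by 130 mm outside, 14 mm high, walls 4 mm, floor 4 mm thick (its inner floor is 4 mm over the bench). Origin: centre of its underside. The two trays stand to the left and right of the plate and may change places
- green_tray: the same tray in green, for the grippiest foot. Origin: centre of its underside
- hex_key_fold: bystander: red folding hex key set, 33x88x22 mm, beyond the plate. Origin: centre of its underside
- tape_measure: bystander: yellow tape measure, 35x81x69 mm. Origin: centre of its underside
- marker: bystander: white marker with a red cap, 13x116x15 mm, lying beyond the plate. Origin: centre of its underside
- kraft_box: bystander: small brown cardboard box, 52x88x22 mm. Origin: centre of its underside
Not all that is in view belongs to the job. What is shaped like the foot_a but purple is not meant.

How it is judged:
On the way:
1. all three feet have been dragged at least 15 mm from where they stood and stand on the plate (distance of each of foot_a, foot_b, foot_c from where it was at the start of the episode above 0.015 m and contact force between each of sole_a_pad, sole_b_pad, sole_c_pad and test_plate above 1 N), for 0.2 s.
At the end, for the whole second after the job is handed in: the slickest foot stands on the floor of the red tray and the grippiest on the floor of the green tray (axis within 45 mm of the tray's middle along each side), the middling foot stands on the plate, all upright within 0.1 rad, released and at rest (x of sole_a_pad in the frame of red_tray between -0.045 and 0.045 m and y of sole_a_pad in the frame of red_tray between -0.045 and 0.045 m and contact force between sole_a_pad and red_tray above 1 N and x of sole_c_pad in the frame of green_tray between -0.045 and 0.045 m and y of sole_c_pad in the frame of green_tray between -0.045 and 0.045 m and contact force between sole_c_pad and green_tray above 1 N and contact force between sole_b_pad and test_plate above 1 N and angle between each of foot_a, foot_b, foot_c's own z axis and vertical below 0.1 rad and linear speed of each of foot_a, foot_b, foot_c below 0.02 m/s); the robot touches nothing.
It fails at once if a foot bears on the plate with more than 40 N (contact force between any of sole_a_pad, sole_b_pad, sole_c_pad and test_plate above 40 N).
It fails at once if the fingers press on the plate with more than 15 N (contact force between the fingers and test_plate above 15 N).
It fails at once if a foot tips over by more than 0.5 rad (angle between any of foot_a, foot_b, foot_c's own z axis and vertical above 0.5 rad).
It fails at once if a bystander is moved more than 30 mm (distance of any of hex_key_fold, tape_measure, marker, kraft_box from where it was at the start of the episode above 0.03 m).
It also fails if it takes over 72 s, if anything falls off the work surface, if the arm or the gripper's body presses on something with over 40 N, if the wrist force passes 120 N, or if a joint passes its speed limit or range.

ROBOT

A 6-joint arm with a two-finger parallel gripper is mounted at the origin on a cart in front of the work surface, level with it; the furniture and walls round the work are solid. World frame = base frame: x ahead of the robot, y to its left, z up, the work surface at z = 0. Lengths are in m, angles in rad, forces in N, time in s.
With the tool pointing down it reaches from about 0.25 to 0.775 m from the base axis. Payload 4 kg.
Tool frame: the origin (TCP) lies midway between the tips of the shut fingers; the grasp point (between the pads) lies 19 mm behind it; z points along the fingers, y is the line along which they close (so a half turn about z gives the same grasp; the last joint's range is limited). The gripper opens to 94 mm and grips with 3 to 60 N. Pads are 16 mm wide; open, the fingers measure 119 mm over their backs; the gripper's body (75 mm by 177 mm) begins 78 mm behind the grasp point.
Start: joints at [1.049, 0.087, 1.371, -0, 1.684, -0.103], TCP at [0.224, 0.502, 0.206] pointing down, gripper open.
Joint ranges: [-3.1, 3.1], [-0.76, 2.03], [0.27, 2.55], [-1.08, 4.22], [0.17, 2.65], [-2.57, 2.57]. Speed limits (rad/s): [2.79, 2.79, 3.14, 3.14, 3.14, 3.14].

INTERFACE

Orientations are given as a unit quaternion [w, x, y, z].
In Python, from plant import env, eyes gives the robot as it stands.
- The arm moves only by the shell command python3 -m pendant 'ROWS' [OPENING] [FORCE]. ROWS is JSON, a list that holds one entry, the list of rows, each a list of 4 numbers: the shift along the tool's x, y, z in units of 25 mm (1.0 is 25 mm), then the turn about the tool's z in units of 6 degrees (1.0 is 6 degrees). In form: [[[dx, dy, dz, turn], ...]]. A call has exactly 8 rows; each row is the pose to reach, as a shift and turn from the pose commanded when the call began, along the tool's axes at that moment; what a row does not reach only later rows make up. A row lasts 1/8 s, in which the tool goes at most 62.5 mm and 10.7 degrees, less where a joint would pass 70% of its speed; a pose out of reach is approached as far as the arm can. A call with a gripper value outside its range is refused whole. OPENING is the closure, from -1 (fully open) to 1 (shut), set as the call begins (- or left out, the last holds). The fingers move at their own pace and stop on an object; FORCE is the grip in N (left out, the last holds). Time passes only in rows, so rows that repeat a pose let the fingers close, or fill a call up. It gives the time, the measured TCP pose, the force, the opening and the grip force at its end, in the units of the state.
- env.get_obs(): the state, without advancing time (a new reading comes with each control period).
- eyes.read_camera(name): name is "side" or "top" or "wrist"; returns a dict with "pixels" (400x640x3 uint8, blue, green, red), "K" (3x3 intrinsics, pixels), "k1" (the pictures are not rectified: a ray, as slopes to the right and down, at radius r is drawn at 1 + k1 r^2 times it, then the intrinsics apply), "eye" and "rotation" of the camera in the world. Camera axes: x right, y up, looking along -z (the intrinsics and any distortion apply to the point x, -y, -z); pixel columns grow to the right and rows downward; lengths in m; the calibration is good to about 2 mm. A picture is of the moment at which its call begins. There is no depth.
- env.finish_job(): hands the job in; it is judged then, once.
The state is a dict: "time": time; "qpos": joint angles; "joint_vel": joint speeds; "tau": joint torques, N m; "tool_pos": TCP position; "orientation": TCP orientation; "force": force on the tool from outside, world axes, zero at the start; "torque": the same for the moment, N m; "width": finger opening in m; "grasp_force": force on a finger pad.
Only numpy, scipy, OpenCV 4.12 (cv2) and the standard library are available. Lean on these libraries where they do the work, as an engineer would, in place of code of your own. Each camera call takes 0.05 s, during which the arm holds its last target. There are 200 camera calls.

## Working session

There is one attempt and no reset: what is moved stays moved. The work goes in short steps, Python scripts to look and compute and a shell command to move; the robot and the scene stay as the last step left them, time stands still between calls to the robot, and variables do not carry over. Pictures are saved under pics/ and viewed, at most 10 in all, crops included, and the job is handed in when it is done.

```bash
ls; mkdir -p pics
python3 - <<'E'
from plant import env, eyes
import cv2,numpy as np
o=env.get_obs()
for k,v in o.items(): print(k,np.round(v,4))
for n in("top","side"):
    c=eyes.read_camera(n); cv2.imwrite(f"pics/{n}0.png",c["pixels"]); print(n,c["K"],c["k1"],c["eye"],c["rotation"])
E
```

```text
pics
time 0.0
qpos [ 1.0489  0.0879  1.3722 -0.      1.6835 -0.1031]
joint_vel [ 0.0002  0.0008 -0.0024 -0.0002 -0.0006  0.0004]
tau [ 7.00000e-04 -3.40173e+01 -3.02428e+01  7.17000e-02  3.29000e-02
 -2.00000e-04]
tool_pos [0.2234 0.502  0.2043]
orientation [-3.000e-04  2.079e-01  9.782e-01 -1.000e-03]
force [ 0.0668 -0.0784 -0.511 ]
torque [-0.0692 -0.0147  0.0193]
grasp_force 0.0
width 0.094
top [[508.37882762   0.         321.58983258]
 [  0.         508.37882762 198.83918497]
 [  0.           0.           1.        ]] -0.15604211051252675 [0.42281659 0.01495018 1.19867299] [ 0.71129665  0.03281636 -0.04042269 -0.70096089]
side [[513.15763339   0.         317.22588206]
 [  0.         513.15763339 198.85226678]
 [  0.           0.           1.        ]] -0.05962679367525588 [0.00621519 0.16646721 1.03011558] [-0.5873651  -0.15206057  0.20568753  0.76783622]
```

View pics/top0.png

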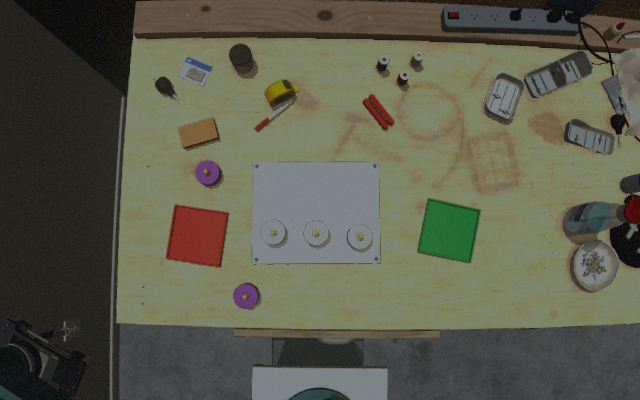

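View pics/side0.png

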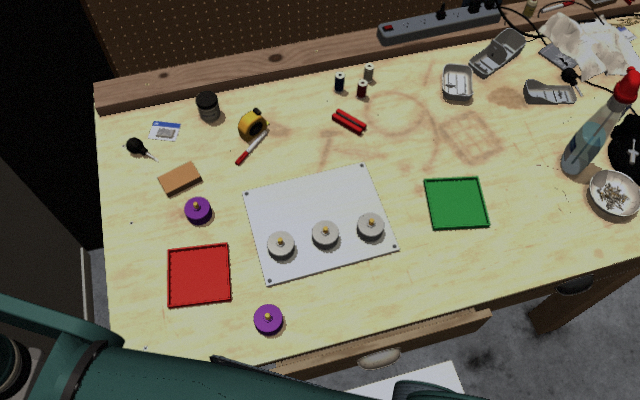

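The top picture shows the three steel feet at (273,233), (316,233) and (360,237) on the plate, the red tray at (198,236) and the green tray at (449,231). Two purple look-alikes off the plate, at (208,173) and (246,296), are not meant. The grey ones on the plate fit the description. I'll measure them and confirm in a crop.

```bash
cat > h.py <<'E'
import numpy as np, cv2
from scipy.spatial.transform import Rotation as R
from plant import env, eyes
def rot(c):
    q=c["rotation"]; return R.from_quat([q[1],q[2],q[3],q[0]]).as_matrix()
def dist(c): return np.array([c["k1"],0,0,0,0.])
def unproj(c,uv,z):
    p=cv2.undistortPoints(np.array([[uv]],float),np.array(c["K"]),dist(c))[0,0]
    d=rot(c)@np.array([p[0],-p[1],-1]); e=np.array(c["eye"])
    return (e+d*(z-e[2])/d[2])
def proj(c,P):
    M=np.diag([1,-1,-1])@rot(c).T; e=np.array(c["eye"])
    return cv2.projectPoints(np.array(P,float).reshape(-1,3),cv2.Rodrigues(M)[0],-M@e,np.array(c["K"]),dist(c))[0].reshape(-1,2)
def blob(m,lo=30):
    n,l,s,ce=cv2.connectedComponentsWithStats(m.astype(np.uint8)); return [(ce[i],s[i,4]) for i in range(1,n) if s[i,4]>=lo]
E
python3 - <<'E'
from h import *
for n,box in(("top",(160,150,490,280)),("side",(150,170,500,320))):
    c=eyes.read_camera(n); im=c["pixels"]; h=cv2.cvtColor(im,cv2.COLOR_BGR2HSV); H,S,V=cv2.split(h)
    x0,y0,x1,y1=box
    roi=np.zeros_like(H,bool); roi[y0:y1,x0:x1]=1
    for nm,m in(("red",((H<8)|(H>172))&(S>150)&(V>60)),("green",(H>45)&(H<80)&(S>130))):
        for ce,a in blob(m&roi,800):
            m2=m.astype(np.uint8); print(n,nm,ce,a,unproj(c,ce,.007)[:2].round(4))
            n_,l=cv2.connectedComponents((m&roi).astype(np.uint8)); k=l[int(ce[1]),int(ce[0])]
            r=cv2.minAreaRect(np.argwhere(l==k)[:,::-1].astype(np.float32))
            bp=[unproj(c,p,.014)[:2].round(3).tolist() for p in cv2.boxPoints(r)]
            print("  rect",unproj(c,r[0],.014)[:2].round(4),bp)
    s=(H>15)&(H<32)&(S>90)
    for ce,a in blob(s&roi,6):
        if a<200: print(n,"stud",ce.round(1),a,unproj(c,ce,.060)[:2].round(4))
    cv2.imwrite(f"pics/{n}c.png",cv2.resize(im[y0:y1,x0:x1],None,fx=2.2,fy=2.2,interpolation=3))
    if n=="top":
        for p in((256,166),(378,166),(256,260),(378,260)): print("screw",unproj(c,p,.01)[:2].round(3))
E
```

```text
top red [196.66825613 235.53099455] 2936 [0.4554 0.2962]
  rect [0.4555 0.2951] [[0.4, 0.368], [0.529, 0.352], [0.51, 0.223], [0.383, 0.24]]
top green [448.86800422 230.45864132] 2841 [ 0.476  -0.3002]
  rect [ 0.4762 -0.299 ] [[0.425, -0.223], [0.551, -0.249], [0.528, -0.377], [0.401, -0.349]]
top stud [460.  153.5] 6 [ 0.6515 -0.3149]
top stud [459.  158.7] 17 [ 0.6393 -0.3122]
top stud [205.9 171.5] 14 [0.5999 0.2679]
top stud [272.9 232.6] 9 [0.4638 0.1115]
top stud [360.4 236.2] 12 [ 0.4584 -0.0847]
screw [0.622 0.16 ]
screw [ 0.627 -0.13 ]
screw [0.401 0.154]
screw [ 0.405 -0.131]
side red [198.15258148 274.86703202] 3467 [0.4521 0.2977]
  rect [0.4492 0.2993] [[0.532, 0.362], [0.507, 0.225], [0.371, 0.241], [0.394, 0.37]]
side green [455.80853315 203.11459803] 2836 [ 0.472  -0.2998]
  rect [ 0.4691 -0.2984] [[0.548, -0.249], [0.519, -0.396], [0.393, -0.346], [0.422, -0.207]]
side stud [201.2 180.9] 8 [0.6477 0.25  ]
side stud [194.6 184.3] 20 [0.6427 0.2657]
side stud [179.7 191.4] 67 [0.6332 0.3001]
side stud [164.4 190.5] 12 [0.6442 0.3326]
side stud [195.2 204.4] 22 [0.5917 0.2721]
side stud [212.4 218.6] 9 [0.5479 0.2416]
side stud [371.  221.5] 30 [ 0.4535 -0.0825]
side stud [204.9 225.3] 11 [0.5361 0.2597]
side stud [325.1 229.3] 28 [0.4612 0.0168]
side stud [463. 229.] 7 [ 0.3854 -0.2659]
side stud [444.5 230. ] 6 [ 0.3936 -0.2267]
side stud [279.9 240.4] 27 [0.4609 0.1145]
side stud [231.3 292.1] 7 [0.3761 0.2331]
side stud [486.  305.3] 92 [ 0.218  -0.2438]
side stud [497.1 307. ] 9 [ 0.2089 -0.2637]
side stud [470.4 307.2] 13 [ 0.223  -0.2123]
side stud [460.7 314.4] 59 [ 0.2147 -0.1883]
side stud [267.  315.6] 27 [0.3115 0.1753]
side stud [471.  313.2] 8 [ 0.2113 -0.2086]
side stud [438.6 315.6] 14 [ 0.2241 -0.1454]
side stud [484.5 317.5] 23 [ 0.1963 -0.2309]
side stud [451.3 318.3] 7 [ 0.2124 -0.1674]
```

View pics/topc.png

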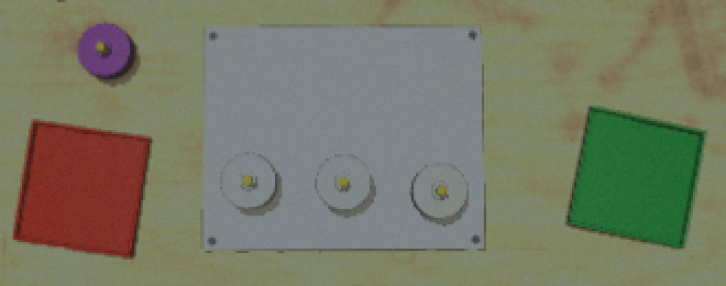

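The crop confirms three grey steel feet with brass studs on the plate, at crop positions (248,182), (343,183) and (441,190). The purple one at (105,50) is the decoy. World positions are L (0.462,0.113), M (0.461,0.016) and R (0.456,-0.084), spaced about 97 mm as described.

Plan: keep tool y along world +x so the fingers straddle each foot in x, then push towards +x.

```bash
cat >> h.py <<'E'
def go(*t):
    """units of tool axes from the measured pose to world x,y,z and tool-y heading (deg)"""
    o=env.get_obs(); q=o["orientation"]; M=R.from_quat([q[1],q[2],q[3],q[0]]).as_matrix()
    a=np.degrees(np.arctan2(M[1,1],M[0,1])); d=M.T@(np.array(t[:3])-o["tool_pos"])/.025
    print("t",round(o["time"],2),"pos",np.round(o["tool_pos"],4),"head",round(a,1),"w",round(o["width"],4),"F",np.round(o["force"],2),"rows->",d.round(2),"turn",round(((a-t[3]+180)%360-180)/6,2))
E
python3 -c "
from h import *
go(.474,.113,.15,0)"
```

```text
t 0.2 pos [0.2235 0.5022 0.2048] head 66.0 w 0.0938 F [ 0.64 -0.99  0.24] rows-> [-15.48 -10.14   2.2 ] turn 11.0
```

```bash
python3 -m pendant '[[[-2,-1.3,0.1,1.4],[-4,-2.6,0.3,2.8],[-6,-3.9,0.6,4.2],[-8,-5.2,0.9,5.6],[-10,-6.5,1.2,7],[-12,-7.8,1.5,8.5],[-14,-9.1,1.9,10],[-15.5,-10.15,2.2,11]]]' -1 30; python3 -c "
from h import *
go(.474,.113,.021,0)"
```

```text
time: 1.2
tool_pos: [0.4752, 0.1109, 0.1499]
orientation: [-0.0, 0.709, 0.705, -0.0]
force: [-0.1, 0.3, 0.0]
width: 0.0938
grasp_force: 0.0
t 1.2 pos [0.4752 0.1109 0.1499] head -0.3 w 0.0938 F [-0.14  0.25  0.04] rows-> [ 0.08 -0.05  5.16] turn -0.05
```

```bash
python3 -m pendant '[[[0.08,-0.05,0.8,0],[0.08,-0.05,1.7,0],[0.08,-0.05,2.6,0],[0.08,-0.05,3.4,0],[0.08,-0.05,4.1,0],[0.08,-0.05,4.7,0],[0.08,-0.05,5,0],[0.08,-0.05,5.15,0]]]'; python3 -c "
from h import *
go(.474,.113,.021,0)"; python3 -m pendant '[[[0,0.1,0,0],[0,0.2,0,0],[0,0.3,0,0],[0,0.4,0,0],[0,0.5,0,0],[0,0.6,0,0],[0,0.7,0,0],[0,0.8,0,0]]]';  python3 -m pendant '[[[0,0.1,0,0],[0,0.2,0,0],[0,0.3,0,0],[0,0.4,0,0],[0,0.5,0,0],[0,0.6,0,0],[0,0.7,0,0],[0,0.8,0,0]]]'
```

```text
time: 2.2
tool_pos: [0.4733, 0.1151, 0.0215]
orientation: [-0.0, 0.707, 0.707, 0.0]
force: [-1.0, 0.2, 0.7]
width: 0.094
grasp_force: 0.0
t 2.2 pos [0.4733 0.1151 0.0215] head 0.0 w 0.094 F [-1.05  0.19  0.73] rows-> [-0.08  0.03  0.02] turn 0.0
time: 3.2
tool_pos: [0.4904, 0.1152, 0.0216]
orientation: [-0.002, 0.707, 0.707, -0.002]
force: [-8.1, -0.1, 5.2]
width: 0.0941
grasp_force: 3.7
time: 4.2
tool_pos: [0.5104, 0.1152, 0.0217]
orientation: [-0.002, 0.707, 0.707, -0.002]
force: [-6.9, 0.2, 6.1]
width: 0.0943
grasp_force: 3.7
```

```bash
python3 -m pendant '[[[0,0.08,0,0],[0,0.16,0,0],[0,0.24,0,0],[0,0.32,0,0],[0,0.4,0,0],[0,0.48,0,0],[0,0.56,0,0],[0,0.64,0,0]]]';  python3 -m pendant '[[[0,-0.1,0,0],[0,-0.4,0,0],[0,-0.4,-0.4,0],[0,-0.4,-1,0],[0,-0.4,-1.8,0],[0,-0.4,-2.6,0],[0,-0.4,-3,0],[0,-0.4,-3.2,0]]]'; python3 -c "
from h import *
go(.473,.0165,.08,0)"
```

```text
time: 5.2
tool_pos: [0.5264, 0.1152, 0.0217]
orientation: [-0.002, 0.707, 0.707, -0.002]
force: [-6.8, 0.5, 5.2]
width: 0.0941
grasp_force: 3.6
time: 6.2
tool_pos: [0.5198, 0.1151, 0.1029]
orientation: [0.001, 0.707, 0.707, 0.001]
force: [-0.5, -0.3, -0.3]
width: 0.0939
grasp_force: 0.0
t 6.2 pos [0.5198 0.1151 0.1029] head 0.0 w 0.0939 F [-0.52 -0.26 -0.28] rows-> [-3.95 -1.87  0.91] turn 0.0
```

```bash
python3 -m pendant '[[[-1,-0.5,0,0],[-2.4,-1.2,0,0],[-3.5,-1.7,0,0],[-3.95,-1.87,0.4,0],[-3.95,-1.87,1.2,0],[-3.95,-1.87,2.1,0],[-3.95,-1.87,2.8,0],[-3.95,-1.87,3.28,0]]]';  python3 -m pendant '[[[0,0.1,0,0],[0,0.2,0,0],[0,0.3,0,0],[0,0.4,0,0],[0,0.5,0,0],[0,0.6,0,0],[0,0.7,0,0],[0,0.8,0,0]]]';python3 -m pendant '[[[0,0.1,0,0],[0,0.2,0,0],[0,0.3,0,0],[0,0.4,0,0],[0,0.5,0,0],[0,0.6,0,0],[0,0.7,0,0],[0,0.8,0,0]]]';python3 -m pendant '[[[0,0.08,0,0],[0,0.16,0,0],[0,0.24,0,0],[0,0.32,0,0],[0,0.4,0,0],[0,0.48,0,0],[0,0.56,0,0],[0,0.64,0,0]]]';  python3 -m pendant '[[[0,-0.1,0,0],[0,-0.4,0,0],[0,-0.4,-0.4,0],[0,-0.4,-1,0],[0,-0.4,-1.8,0],[0,-0.4,-2.6,0],[0,-0.4,-3,0],[0,-0.4,-3.2,0]]]'; python3 -c "
from h import *
go(.468,-.0835,.021,0)"
```

```text
time: 7.2
tool_pos: [0.4719, 0.0167, 0.0181]
orientation: [-0.001, 0.707, 0.707, -0.001]
force: [0.1, -0.1, -1.0]
width: 0.0942
grasp_force: 0.0
time: 8.2
tool_pos: [0.4869, 0.0164, 0.0194]
orientation: [-0.005, 0.707, 0.707, -0.005]
force: [-14.1, -0.3, 10.7]
width: 0.0938
grasp_force: 6.8
time: 9.2
tool_pos: [0.5071, 0.0164, 0.0194]
orientation: [-0.005, 0.707, 0.707, -0.005]
force: [-13.1, -0.5, 11.0]
width: 0.0939
grasp_force: 6.6
time: 10.2
tool_pos: [0.5232, 0.0165, 0.0195]
orientation: [-0.005, 0.707, 0.707, -0.004]
force: [-13.0, -0.2, 10.3]
width: 0.0942
grasp_force: 6.4
time: 11.2
tool_pos: [0.5191, 0.0163, 0.1009]
orientation: [0.001, 0.707, 0.707, 0.001]
force: [-0.6, -0.8, 0.1]
width: 0.0945
grasp_force: 0.0
t 11.2 pos [0.5191 0.0163 0.1009] head 0.0 w 0.0945 F [-0.64 -0.77  0.08] rows-> [-3.99 -2.05  3.19] turn 0.0
```

```bash
python3 -m pendant '[[[-1,-0.5,0,0],[-2.4,-1.2,0,0],[-3.5,-1.8,0,0],[-3.98,-2.05,0.4,0],[-3.98,-2.05,1.2,0],[-3.98,-2.05,2.1,0],[-3.98,-2.05,2.7,0],[-3.98,-2.05,3.1,0]]]';  python3 -m pendant '[[[0,0.1,0,0],[0,0.2,0,0],[0,0.3,0,0],[0,0.4,0,0],[0,0.5,0,0],[0,0.6,0,0],[0,0.7,0,0],[0,0.8,0,0]]]';python3 -m pendant '[[[0,0.1,0,0],[0,0.2,0,0],[0,0.3,0,0],[0,0.4,0,0],[0,0.5,0,0],[0,0.6,0,0],[0,0.7,0,0],[0,0.8,0,0]]]';python3 -m pendant '[[[0,0.08,0,0],[0,0.16,0,0],[0,0.24,0,0],[0,0.32,0,0],[0,0.4,0,0],[0,0.48,0,0],[0,0.56,0,0],[0,0.64,0,0]]]';  python3 -m pendant '[[[0,-0.1,0,0],[0,-0.4,0,0],[0,-0.4,-0.4,0],[0,-0.4,-1,0],[0,-0.4,-1.8,0],[0,-0.4,-2.6,0],[0,-0.4,-3,0],[0,-0.4,-3.2,0]]]'
python3 - <<'E'
from h import *
for n in ("top","side"):
    c=eyes.read_camera(n); cv2.imwrite(f"pics/{n}1.png",c["pixels"][130:330,130:500])
    im=cv2.resize(c["pixels"][130:330,130:500],None,fx=2,fy=2); cv2.imwrite(f"pics/{n}1.png",im)
    h=cv2.cvtColor(c["pixels"],cv2.COLOR_BGR2HSV); m=(h[...,0]>15)&(h[...,0]<32)&(h[...,1]>80)
    for ce,a in blob(m,4):
        p=unproj(c,ce,.060)
        if a<60 and .44<p[0]<.56 and abs(p[1])<.15: print(n,ce.round(1),a,p.round(4))
go(.4,-.0835,.021,0)
E
```

```text
time: 12.2
tool_pos: [0.4668, -0.0827, 0.0209]
orientation: [-0.001, 0.707, 0.707, -0.0]
force: [0.3, 0.5, 0.1]
width: 0.0941
grasp_force: 0.0
time: 13.2
tool_pos: [0.4874, -0.0832, 0.0223]
orientation: [-0.0, 0.707, 0.707, 0.0]
force: [-2.9, -0.3, 2.6]
width: 0.0943
grasp_force: 1.4
time: 14.2
tool_pos: [0.5074, -0.0832, 0.0222]
orientation: [-0.0, 0.707, 0.707, 0.0]
force: [-2.9, 0.2, 1.8]
width: 0.0944
grasp_force: 1.4
time: 15.2
tool_pos: [0.5234, -0.0831, 0.0222]
orientation: [0.0, 0.707, 0.707, 0.0]
force: [-3.3, 0.8, 2.6]
width: 0.0939
grasp_force: 1.4
time: 16.2
tool_pos: [0.5138, -0.0833, 0.1034]
orientation: [0.001, 0.707, 0.707, 0.001]
force: [-0.7, 0.2, -0.3]
width: 0.094
grasp_force: 0.0
top [273.4 212.4] 8 [0.5091 0.1114 0.06  ]
top [315.9 214.3] 18 [0.5063 0.0158 0.06  ]
side [319.9 212.8] 28 [0.5019 0.0168 0.06  ]
side [275.  222.2] 31 [0.5048 0.1147 0.06  ]
t 16.3 pos [ 0.5135 -0.0832  0.1027] head 0.0 w 0.0937 F [ 0.41  0.05 -0.37] rows-> [-0.01 -4.54  3.26] turn 0.0
```

View pics/side1.png

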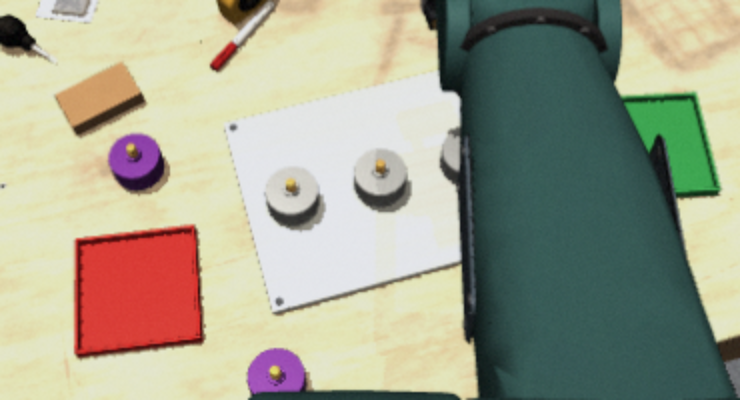

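The arm hides only the right foot. The left and middle feet stand upright at crop (290,190) and (380,175). Side force was about 7 N on the left foot, 13 N on the middle and 3 N on the right. So the right foot is slickest and goes to red, the middle is grippiest and goes to green, and the left is middling and stays.

Next I grasp the right foot.

```bash
python3 -m pendant '[[[0,-0.3,0.5,0],[0,-0.3,1.2,0],[0,-0.3,1.9,0],[0,-0.3,2.5,0],[0,-0.3,2.9,0],[0,-0.3,3.2,0],[0,-0.3,3.38,0],[0,-0.3,3.38,0]]]';  python3 -m pendant '[[[0,0,0,0],[0,0,0,0],[0,0,0,0],[0,0,0,0],[0,0,0,0],[0,0,0,0],[0,0,0,0],[0,0,0,0]]]' 0.3 40; python3 -m pendant '[[[0,0,-0.1,0],[0,0,-0.3,0],[0,0,-0.7,0],[0,0,-1.3,0],[0,0,-2,0],[0,0,-2.8,0],[0,0,-3.5,0],[0,0,-4,0]]]';python3 -c "
from h import *
go(.454,.297,.1,0)"
```

```text
time: 17.3
tool_pos: [0.5058, -0.0832, 0.0177]
orientation: [0.0, 0.707, 0.707, 0.0]
force: [0.6, -0.1, -0.4]
width: 0.094
grasp_force: 0.0
time: 18.3
tool_pos: [0.5057, -0.0832, 0.0178]
orientation: [-0.0, 0.707, 0.707, 0.0]
force: [-1.5, 0.3, 2.6]
width: 0.0576
grasp_force: 40.0
time: 19.3
tool_pos: [0.5063, -0.0833, 0.1196]
orientation: [0.001, 0.707, 0.707, 0.001]
force: [-0.6, -0.2, -8.8]
width: 0.0573
grasp_force: 40.0
t 19.3 pos [ 0.5063 -0.0833  0.1196] head 0.0 w 0.0573 F [-0.6  -0.16 -8.81] rows-> [15.21 -2.09  0.77] turn 0.0
```

```bash
python3 -m pendant '[[[0.6,-0.1,0,0],[1.8,-0.3,0,0],[3.4,-0.5,0,0],[5.2,-0.7,0,0],[7,-1,0,0],[8.8,-1.2,0,0],[10.6,-1.4,0,0],[12.2,-1.7,0,0]]]'; python3 -m pendant '[[[1.4,-0.2,0,0],[2.3,-0.3,0,0],[2.8,-0.4,0,0],[3,-0.4,0,0],[3,-0.4,0.5,0],[3,-0.4,1,0],[3,-0.4,1.5,0],[3,-0.4,2,0]]]';python3 -c "
from h import *
go(.454,.2965,.013,0)"
```

```text
time: 20.3
tool_pos: [0.4615, 0.2241, 0.1166]
orientation: [-0.001, 0.707, 0.708, -0.001]
force: [0.4, -0.5, -8.5]
width: 0.0574
grasp_force: 40.0
time: 21.3
tool_pos: [0.4531, 0.2962, 0.0664]
orientation: [-0.0, 0.707, 0.707, -0.0]
force: [-0.2, -0.3, -7.9]
width: 0.0571
grasp_force: 40.0
t 21.3 pos [0.4531 0.2962 0.0664] head -0.0 w 0.0571 F [-0.18 -0.27 -7.91] rows-> [0.01 0.04 2.14] turn -0.01
```

```bash
python3 -m pendant '[[[0,0,0.4,0],[0,0,0.9,0],[0,0,1.3,0],[0,0,1.6,0],[0,0,1.85,0],[0,0,2.02,0],[0,0,2.12,0],[0,0,2.15,0]]]'; python3 -m pendant '[[[0,0,0,0],[0,0,0,0],[0,0,0,0],[0,0,0,0],[0,0,0,0],[0,0,0,0],[0,0,0,0],[0,0,0,0]]]' -0.5;python3 -m pendant '[[[0,0,-0.2,0],[0,0,-0.5,0],[0,0,-1,0],[0,0,-1.7,0],[0,0,-2.5,0],[0,0,-3.2,0],[0,0,-3.7,0],[0,0,-4,0]]]';python3 -c "
from h import *
go(.5045,.0163,.12,0)"
```

```text
time: 22.3
tool_pos: [0.4533, 0.2969, 0.014]
orientation: [0.0, 0.707, 0.707, 0.0]
force: [-0.6, 1.1, -8.7]
width: 0.0573
grasp_force: 40.0
time: 23.3
tool_pos: [0.4532, 0.2968, 0.0139]
orientation: [-0.0, 0.707, 0.707, -0.0]
force: [0.5, 0.2, 0.5]
width: 0.0703
grasp_force: 0.0
time: 24.3
tool_pos: [0.4535, 0.297, 0.1151]
orientation: [0.0, 0.707, 0.707, 0.001]
force: [-0.4, 0.1, -0.2]
width: 0.0702
grasp_force: 0.0
t 24.3 pos [0.4535 0.297  0.1151] head 0.0 w 0.0702 F [-0.36  0.1  -0.19] rows-> [-11.23   2.04  -0.2 ] turn 0.0
```

Now over the middle foot, with the gripper open, then a wrist and top look to check.

```bash
python3 -m pendant '[[[-0.6,0.1,0,0],[-1.8,0.3,0,0],[-3.4,0.6,0,0],[-5.3,1,0,0],[-7.3,1.3,0,0],[-9.2,1.7,0,0],[-10.6,1.9,0,0],[-11.23,2.04,0,0]]]' -1;  python3 - <<'E'
from h import *
c=eyes.read_camera("top"); im=c["pixels"].copy()
h=cv2.cvtColor(im,cv2.COLOR_BGR2HSV); m=(h[...,0]>15)&(h[...,0]<32)&(h[...,1]>80)
for ce,a in blob(m,3):
    p=unproj(c,ce,.054)
    if a<60 and .38<p[0]<.56 and abs(p[1])<.36: print(ce.round(1),a,p.round(4))
cv2.imwrite("pics/top2.png",cv2.resize(im[130:290,150:500],None,fx=2.2,fy=2.2))
go(.5045,.0163,.018,0)
E
```

```text
time: 25.3
tool_pos: [0.5036, 0.0138, 0.1131]
orientation: [-0.001, 0.708, 0.706, -0.001]
force: [-1.2, 0.0, -0.7]
width: 0.0941
grasp_force: 0.0
[420.7 205.8] 50 [ 0.5295 -0.2227  0.054 ]
[473.  204.6] 12 [ 0.534  -0.3453  0.054 ]
[271.8 212.6] 5 [0.509  0.1155 0.054 ]
[419.8 212.6] 5 [ 0.5139 -0.2205  0.054 ]
[192.9 235.3] 18 [0.4545 0.2937 0.054 ]
[225.7 233. ] 3 [0.4611 0.2189 0.054 ]
[168. 238.] 3 [0.4471 0.3513 0.054 ]
[167.  243.5] 4 [0.4346 0.3532 0.054 ]
[221.7 258. ] 9 [0.4047 0.2264 0.054 ]
[427.2 254.5] 4 [ 0.4189 -0.2375  0.054 ]
[432.4 255.4] 7 [ 0.4169 -0.2494  0.054 ]
[437.8 256.8] 4 [ 0.414  -0.2617  0.054 ]
[218. 267.] 3 [0.3843 0.2342 0.054 ]
t 25.35 pos [0.5041 0.013  0.1132] head -0.2 w 0.0938 F [ 0.56 -0.66 -0.92] rows-> [0.14 0.02 3.81] turn -0.03
```

View pics/top2.png

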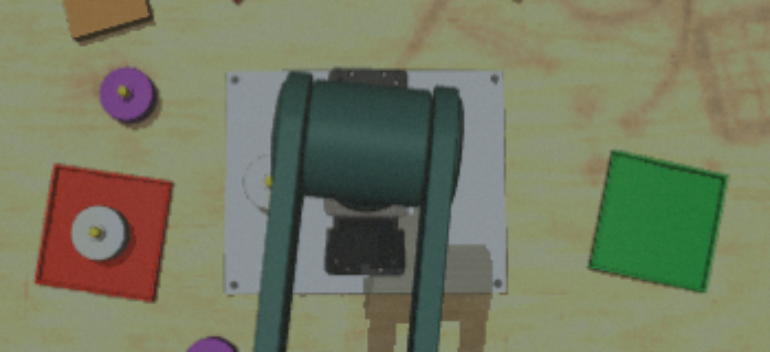

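The slick foot stands upright in the middle of the red tray at crop (97,234). Now I grasp the middle foot.

```bash
python3 -m pendant '[[[0,0,0.5,0],[0,0,1.2,0],[0,0,2,0],[0,0,2.7,0],[0,0,3.3,0],[0,0,3.65,0],[0,0,3.85,0],[0,0,3.88,0]]]';  python3 -m pendant '[[[0,0,0,0],[0,0,0,0],[0,0,0,0],[0,0,0,0],[0,0,0,0],[0,0,0,0],[0,0,0,0],[0,0,0,0]]]' 0.3 40; python3 -m pendant '[[[0,0,-0.1,0],[0,0,-0.3,0],[0,0,-0.7,0],[0,0,-1.3,0],[0,0,-2,0],[0,0,-2.8,0],[0,0,-3.5,0],[0,0,-4,0]]]';python3 -c "
from h import *
go(.4745,-.2995,.11,0)"
```

```text
time: 26.35
tool_pos: [0.5044, 0.0161, 0.017]
orientation: [0.0, 0.707, 0.707, 0.0]
force: [0.3, 0.0, 0.6]
width: 0.094
grasp_force: 0.0
time: 27.35
tool_pos: [0.5051, 0.0161, 0.0173]
orientation: [0.001, 0.707, 0.707, 0.001]
force: [3.6, -0.2, -2.3]
width: 0.0576
grasp_force: 40.0
time: 28.35
tool_pos: [0.5048, 0.0161, 0.1189]
orientation: [0.001, 0.707, 0.707, 0.001]
force: [0.1, 0.1, -7.8]
width: 0.0576
grasp_force: 40.0
t 28.35 pos [0.5048 0.0161 0.1189] head 0.0 w 0.0576 F [ 0.08  0.06 -7.84] rows-> [-12.62  -1.21   0.35] turn 0.0
```

```bash
python3 -m pendant '[[[-0.6,-0.1,0,0],[-1.8,-0.2,0,0],[-3.2,-0.3,0,0],[-4.7,-0.5,0,0],[-6.2,-0.6,0,0],[-7.7,-0.8,0,0],[-9.2,-0.9,0,0],[-10.5,-1,0,0]]]'; python3 -m pendant '[[[-1.1,-0.1,0,0],[-1.7,-0.2,0,0],[-2.1,-0.2,0,0],[-2.1,-0.2,0,0],[-2.1,-0.2,0.5,0],[-2.1,-0.2,1,0],[-2.1,-0.2,1.5,0],[-2.1,-0.2,2,0]]]';python3 -c "
from h import *
go(.4745,-.2995,.012,0)"
```

```text
time: 29.35
tool_pos: [0.4777, -0.2484, 0.1156]
orientation: [-0.001, 0.708, 0.707, -0.001]
force: [0.3, -0.2, -7.1]
width: 0.0571
grasp_force: 40.0
time: 30.35
tool_pos: [0.4741, -0.2984, 0.0656]
orientation: [-0.001, 0.707, 0.707, -0.0]
force: [-0.4, -1.0, -7.9]
width: 0.0575
grasp_force: 40.0
t 30.35 pos [ 0.4741 -0.2984  0.0656] head 0.0 w 0.0575 F [-0.44 -1.01 -7.9 ] rows-> [-0.05  0.02  2.14] turn 0.01
```

```bash
python3 -m pendant '[[[0,0,0.4,0],[0,0,0.9,0],[0,0,1.3,0],[0,0,1.6,0],[0,0,1.85,0],[0,0,2.02,0],[0,0,2.12,0],[0,0,2.15,0]]]'; python3 -m pendant '[[[0,0,0,0],[0,0,0,0],[0,0,0,0],[0,0,0,0],[0,0,0,0],[0,0,0,0],[0,0,0,0],[0,0,0,0]]]' -0.5;python3 -m pendant '[[[0,0,-0.2,0],[0,0,-0.5,0],[0,0,-1,0],[0,0,-1.7,0],[0,0,-2.5,0],[0,0,-3.2,0],[0,0,-3.7,0],[0,0,-4,0]]]';python3 -m pendant '[[[0,-0.5,-0.2,0],[0,-1.3,-0.5,0],[0,-2.3,-1,0],[0,-3.3,-1,0],[0,-4.3,-1,0],[0,-5,-1,0],[0,-5.5,-1,0],[0,-5.5,-1,0]]]';python3 - <<'E'
from h import *
c=eyes.read_camera("side"); cv2.imwrite("pics/side3.png",cv2.resize(c["pixels"][100:330,120:500],None,fx=2,fy=2))
c=eyes.read_camera("top"); cv2.imwrite("pics/top3.png",cv2.resize(c["pixels"][50:330,140:500],None,fx=2,fy=2))
E
```

```text
time: 31.35
tool_pos: [0.4744, -0.2989, 0.0133]
orientation: [0.0, 0.707, 0.707, 0.0]
force: [-0.1, 0.1, -8.0]
width: 0.0577
grasp_force: 40.0
time: 32.35
tool_pos: [0.4743, -0.2989, 0.0131]
orientation: [-0.0, 0.707, 0.707, 0.0]
force: [-0.3, -1.3, -0.4]
width: 0.0705
grasp_force: 0.0
time: 33.35
tool_pos: [0.4745, -0.2991, 0.1143]
orientation: [0.001, 0.707, 0.707, 0.0]
force: [1.2, -0.1, 0.3]
width: 0.0706
grasp_force: 0.0
time: 34.35
tool_pos: [0.3363, -0.299, 0.1382]
orientation: [0.0, 0.707, 0.707, 0.0]
force: [-0.3, 0.2, 0.1]
width: 0.0703
grasp_force: 0.0
```

View pics/top3.png

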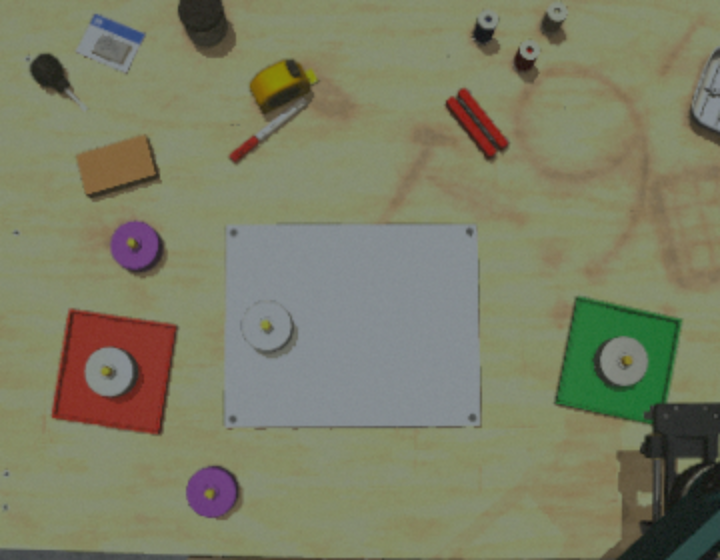

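View pics/side3.png

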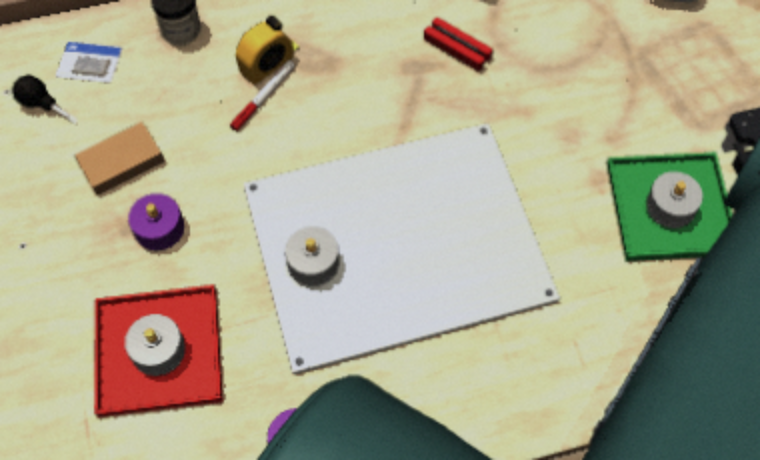

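Both pictures show the feet upright. In the top crop the slick foot is in the red tray at (110,372), the grippy foot in the green tray at (624,361), and the middling foot on the plate at (267,326). The bystanders are untouched and the gripper is clear, so I'm handing in.

```bash
python3 -c "
from plant import env
print(env.finish_job())"
```

```text
the job is handed in; nothing more can be done
None
```

Handed in at about 34 s, result not reported: the slickest foot (right, about 3 N drag) stands in the red tray, the grippiest (middle, about 13 N) in the green tray, and the middling one (left, about 7 N) on the plate; the order was clear, though the slick and middling drags read higher than their nominal friction would give.

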